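# Tighten a pellet press with its ratchet lever

### The job

Work the ratchet lever of the little pellet press back and forth until the ram bears on the die and the lever's grip takes a firm push of about 10 N to move on, but do not force it further: from about 15 N the pellet is crushed. Then swing the lever fully back to its stop on the anticlockwise side, let go, and leave the press tight, without disturbing the petri dish, the small box and the bottle beside it.

Things in the scene. Friction and masses are not known exactly. Their poses are not given: they have to be found in the camera images.
- press: Fixed bench press: grey base plate 110 x 150 mm (x by y), two columns 124 mm apart along its y, grey crosshead with a round 120 mm plate on top (top at 114 mm). Origin: centre of the underside, on the bench; z up along the common upright axis of ratchet wheel and lever; the lever is on its -x side. Place and yaw vary. The ram (pad 36 mm wide) hangs under the crosshead; its height varies.
- die: Fixed steel pellet die, 62 mm across, on the base plate under the ram, with a dark, very stiff plunger (26 mm across) on top. Origin: on its axis, 31.5 mm below the plunger's top; z up. Its height varies by 1.5 mm either way. 1 N of load at the lever's grip is about 43 N at the ram; after contact each further tooth adds about 4 N at the grip.
- lever (a joint): Lever angle, rad: 0 = back stop (anticlockwise seen from above), 1.2 = front stop, both hard. At 0.6 the lever points along the press's -x. Growing values (clockwise, for the robot right to left) drive the wheel, 4 or 5 teeth a full swing; falling values click back freely. It stays where left. When a loaded stroke is let back the wheel gives back up to one tooth until the frame's pawl catches.
- grip (a point): Centre of the lever's upright black round grip, 130 mm from the axis, 162 mm above the bench. 22 to 24 mm thick, 40 mm high (142 to 182 mm above the bench), free all round and above; the flat lever bar (18 mm wide, 8 mm thick) lies below, top at 136 mm. Friction at the grip: about 1 N swinging back, 1.5 to 2 N driving.
- axis (a point): Point on the wheel's and lever's upright axis at the height of the grip's centre. The toothed steel ratchet wheel (72 mm across, 24 teeth) lies under the lever. Clockwise from above it drives the ram down, 0.79 mm a tooth; a spring pawl on the frame stops it turning back. 3 to 14 teeth are needed until the ram touches the die.
- petri_dish: Loose petri dish, 57 mm across, 14 mm high, flat on the bench by the press; origin at the centre of its underside. To be left alone.
- cover_glass_box: Loose small box, 36 x 36 x 16 mm, flat on the bench by the press; origin at the centre of its underside. To be left alone.
- stain_bottle: Loose dropper bottle, 36 mm across, 109 mm high, upright on the bench by the press; origin at the centre of its underside. To be left alone.

How it is judged:
By the outcome, as a careful person would: the job done as asked, in the order asked, and still so for the second after the job is handed in, with the robot touching nothing.
It also fails if it takes over 72 s, if anything falls off the work surface, if the arm or the gripper's body presses on something with over 40 N, if the wrist force passes 120 N, or if a joint passes its speed limit or range.

### The arm

A 6-joint arm with a two-finger parallel gripper is mounted at the origin on a cart in front of the work surface, level with it; the furniture and walls round the work are solid. World frame = base frame: x ahead of the robot, y to its left, z up, the work surface at z = 0. Lengths are in mm, angles in degrees, forces in N, time in s.
With the tool pointing down it reaches from about 300 to 850 mm from the base axis. Payload 4.2 kg.
Tool frame: the origin (TCP) lies between the finger pads; the fingertips stand 19 mm ahead of it and the grasp point (between the pads) is the TCP; z points along the fingers, y is the line along which they close (so a half turn about z gives the same grasp; the last joint's range is limited). The gripper opens to 91 mm and grips with 3 to 60 N. Pads are 32 mm wide; open, the fingers measure 118 mm over their backs; the gripper's body (76 mm by 178 mm) begins 60 mm behind the grasp point.
Start: joints at [-44.633, 18.312, 89.639, -0, 72.044, -1.146], TCP at [417.187, -395.722, 232.976] pointing down, gripper open.
Joint ranges: [-177.97, 177.97], [-48.28, 115.42], [12.27, 149.76], [-77.06, 257.06], [2.81, 150.46], [-146.56, 146.56]. Speed limits (degrees/s): [147.25, 147.25, 180, 180, 180, 180].

### API

Orientations are given as a 3x3 rotation matrix whose columns are the frame's x, y, z axes.
In Python, from bench import manip gives the robot as it stands. The module is installed in compiled form; this text tells all that it offers.
- The arm moves only by the tool carry_out, never from a script. Its argument "commands" is a list of rows, each an object of numbers: "dx", "dy", "dz": the shift along the tool's x, y, z in m; "ax", "ay", "az": the turn, a rotation vector about the tool's x, y, z in rad; "grip": the opening, from -1 (shut) to 1 (fully open). A call has 1 to 12 rows; each row is the pose to reach, as a shift and turn from the pose commanded when the call began, along the tool's axes at that moment; what a row does not reach only later rows make up. A row lasts 1/8 s, in which the tool goes at most 62.5 mm and 10.7 degrees, less where a joint would pass 70% of its speed; a pose out of reach is approached as far as the arm can. A call with a gripper value outside its range is refused whole. The fingers move at their own pace and stop on an object; the grip force is fixed at half the most. Time passes only in rows, so rows that repeat a pose let the fingers close. It gives the time, the measured TCP pose, the force, the opening and the grip force at its end, in the units of the state.
- manip.get_obs(): the state, without advancing time (a new reading comes with each control period).
- manip.capture(name): name is "side" or "top"; returns the picture (384x512x3 uint8, red, green, blue); there is no depth.
- manip.get_calibration(name): a dict with "K" (3x3 intrinsics, pixels), "origin" and "orientation" of the camera in the world. Camera axes: x right, y up, looking along -z (the intrinsics and any distortion apply to the point x, -y, -z); pixel columns grow to the right and rows downward; lengths in mm; the calibration is good to about 2 mm. A picture is of the moment at which its call begins. get_calibration takes no time and is no camera call.
- manip.close_job(): hands the job in; it is judged then, once.
The state is a dict: "time_s": time; "joints": joint angles; "qd": joint speeds; "joint_efforts": joint torques, N m; "ee_pos": TCP position; "ee_rot": TCP orientation; "ft_force": force on the tool from outside, world axes, zero at the start; "torque": the same for the moment, N m; "grip_width": opening from 0.0 (shut) to 1.0 (fully open); "grasp_force": force on a finger pad.
Only numpy, scipy, OpenCV 4.12 (cv2) and the standard library are available. Lean on these libraries where they do the work, as an engineer would, in place of code of your own. Each camera call takes 0.05 s, during which the arm holds its last target. There are 200 camera calls.

## Working session

There is one attempt and no reset: what is moved stays moved. The work goes in short steps, Python scripts to look and compute and a tool call to move; the robot and the scene stay as the last step left them, time stands still between calls to the robot, and variables do not carry over. Pictures are saved under pics/ and viewed, at most 10 in all, crops included, and the job is handed in when it is done.

Besides the shell and the picture viewer there is one more tool, called by a JSON object that holds its "op" and its "data". carry_out: Moves the arm, as the interface text tells. Its arguments: {"type":"object","properties":{"commands":{"type":"array"}},"required":["commands"]}

```bash
mkdir -p pics; python3 - <<'E'
from bench import manip
import cv2
for n in("side","top"):
    cv2.imwrite(f"pics/{n}0.png",manip.capture(n)[:,:,::-1]); print(manip.get_calibration(n))
o=manip.get_obs();print(o)
E
```

```text
{'K': array([[437.49579301,   0.        , 255.00209974],
       [  0.        , 437.49579301, 195.60879999],
       [  0.        ,   0.        ,   1.        ]]), 'origin': array([ 167.94488943, -812.51971132,  659.55846074]), 'orientation': array([[ 0.85477786,  0.33835494, -0.3935362 ],
       [-0.51864401,  0.52904758, -0.67165247],
       [-0.01905756,  0.77821886,  0.62770393]])}
{'K': array([[459.97492584,   0.        , 250.13650732],
       [  0.        , 459.97492584, 190.12061477],
       [  0.        ,   0.        ,   1.        ]]), 'origin': array([ 394.14771018, -267.19253926,  950.12562099]), 'orientation': array([[-0.02973318,  0.99090799, -0.13121469],
       [-0.99947392, -0.02777203,  0.01675124],
       [ 0.01295483,  0.13164373,  0.99121244]])}
{'time_s': 0.1, 'joints': array([-4.46315704e+01,  1.83468450e+01,  8.96996213e+01, -5.75259414e-04,
        7.20409506e+01, -1.14708675e+00]), 'qd': array([-0.04237699, -0.02526261, -0.22471807,  0.14318256, -0.02092492,
       -0.02001611]), 'joint_efforts': array([ 8.74610778e-04, -4.13330626e+01, -2.32508808e+01,  7.29274261e-02,
        4.22460947e-02, -6.63185347e-05]), 'ee_pos': array([ 416.89683621, -395.41384003,  232.21427511]), 'ee_rot': array([[ 6.88155871e-01,  7.25562061e-01, -1.09246656e-03],
       [ 7.25562883e-01, -6.88155047e-01,  1.06508523e-03],
       [ 2.09990584e-05, -1.52559784e-03, -9.99998836e-01]]), 'ft_force': array([-0.72561881,  0.06081311, -0.09246038]), 'torque': array([ 0.01337051, -0.03042309,  0.03270626]), 'grasp_force': 0.0, 'grip_width': 0.9994256567781177}
```

View pics/side0.png

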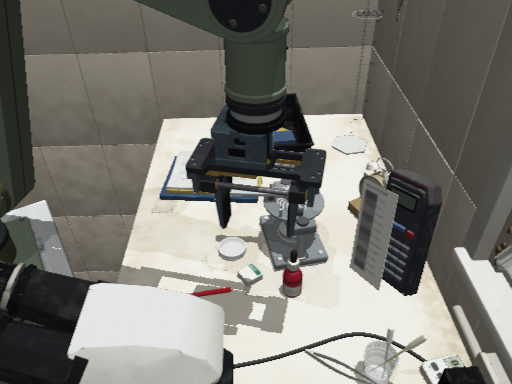

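View pics/top0.png

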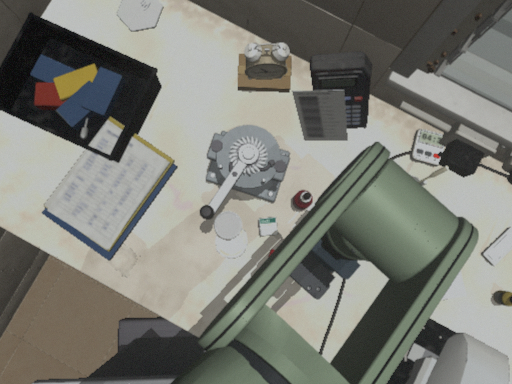

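The top view shows the press with its wheel near (248,155), the grip near (208,211), the petri dish at (229,225), the box at (268,227) and the bottle at (302,201). I'll enlarge it.

```bash
python3 - <<'E'
import cv2
i=cv2.imread("pics/top0.png")[115:265,180:330]
cv2.imwrite("pics/top0c.png",cv2.resize(i,(600,600),interpolation=cv2.INTER_CUBIC))
E
cat > h.py <<'E'
from bench import manip
import numpy as np
def pos(n,u,v,z):
    c=manip.get_calibration(n);K=c["K"]
    d=c["orientation"]@np.array([(u-K[0,2])/K[0,0],-(v-K[1,2])/K[1,1],-1])
    return (c["origin"]+d*(z-c["origin"][2])/d[2]).round(1)
E
```

```text
(no output)
```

View pics/top0c.png

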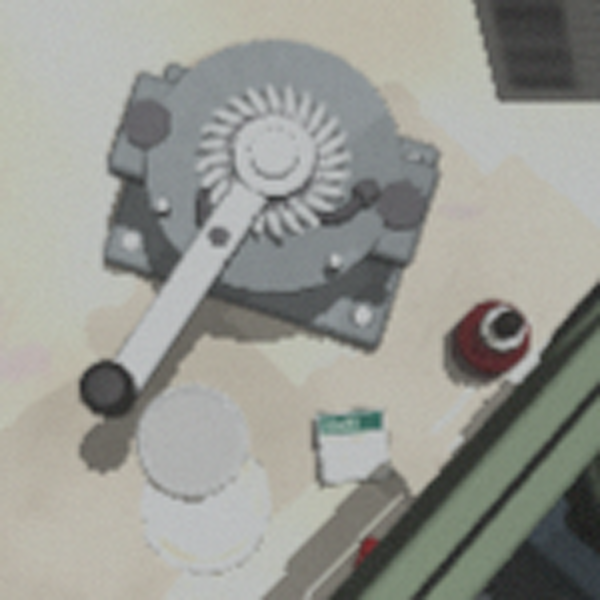

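```bash
python3 - <<'E'
from h import *
f=lambda u,v,z:pos("top",180+u/4,115+v/4,z)
g=f(105,385,182);a=f(275,155,142);print("grip",g,"axis",a,np.hypot(*(g-a)[:2]),np.degrees(np.arctan2(*(g-a)[1::-1])))
print("plate disc ctr",f(275,166,114))
e=f(378,348,8)-f(105,268,8);print("edge",np.hypot(*e[:2]),np.degrees(np.arctan2(e[1],e[0]))) # along press -y
e=f(438,158,8)-f(378,348,8);print("side",np.hypot(*e[:2]),np.degrees(np.arctan2(e[1],e[0])))
e=f(402,204,105)-f(148,124,105);print("cols",np.hypot(*e[:2]),np.degrees(np.arctan2(e[1],e[0])))
print("dish",f(205,515,0),f(192,440,14),"box",f(350,445,16),"bottle",f(508,323,109))
E
```

```text
grip [ 462.3 -205.7  182. ] axis [ 566.9 -280.3  142. ] 128.4769239980472 144.5037958015878
plate disc ctr [ 567.7 -280.6  114. ]
edge 146.9229049535844 -108.04032205747627
side 104.81622011883468 -19.50674241601177
cols 124.73564045612626 -109.33556894313388
dish [ 410.1 -241.2    0. ] [ 447.9 -235.9   14. ] box [ 442.9 -316.    16. ] bottle [ 492.1 -386.   109. ]
```

{"op": "carry_out", "data": {"commands": [{"dx":0.017,"dy":-0.01,"az":-0.171,"grip":1},{"dx":0.034,"dy":-0.02,"az":-0.342,"grip":1},{"dx":0.05,"dy":-0.03,"az":-0.513,"grip":1},{"dx":0.067,"dy":-0.04,"az":-0.684,"grip":1},{"dx":0.084,"dy":-0.05,"az":-0.855,"grip":1},{"dx":0.101,"dy":-0.06,"az":-1.026,"grip":1},{"dx":0.118,"dy":-0.069,"az":-1.197,"grip":1},{"dx":0.135,"dy":-0.079,"az":-1.368,"grip":1},{"dx":0.151,"dy":-0.089,"az":-1.539,"grip":1},{"dx":0.168,"dy":-0.099,"az":-1.71,"grip":1},{"dx":0.168,"dy":-0.099,"az":-1.71,"grip":1},{"dx":0.168,"dy":-0.099,"az":-1.71,"grip":1}]}}

```text
validation failed for argument at $.co...
```

```bash
python3 - <<'E'
from h import *
import cv2
a=manip.capture("side")[130:280,180:330];b=manip.capture("top")[115:265,160:310]
cv2.imwrite("pics/s1.png",cv2.resize(np.hstack([a,b]),(800,400),interpolation=cv2.INTER_CUBIC)[:,:,::-1])
o=manip.get_obs();print(o["ee_pos"],o["ee_rot"],o["ft_force"],o["time_s"])
E
```

```text
[ 416.98333361 -395.53729523  232.4534756 ] [[ 6.88226401e-01  7.25495636e-01 -7.08921697e-04]
 [ 7.25495982e-01 -6.88226024e-01  7.21094379e-04]
 [ 3.52524642e-05 -1.01059603e-03 -9.99999489e-01]] [ 0.29539707 -0.6323142  -0.12233539] 0.2
```

View pics/s1.png

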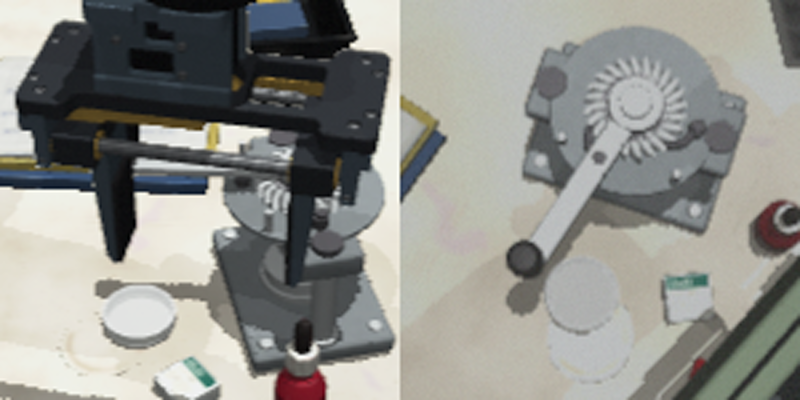

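The call was refused, so the arm has not moved and the scene is unchanged. I'll retry with all the keys filled in.

{"op": "carry_out", "data": {"commands": [{"dx":0.017,"dy":-0.01,"dz":0.0,"ax":0.0,"ay":0.0,"az":-0.171,"grip":1.0},{"dx":0.034,"dy":-0.02,"dz":0.0,"ax":0.0,"ay":0.0,"az":-0.342,"grip":1.0},{"dx":0.05,"dy":-0.03,"dz":0.0,"ax":0.0,"ay":0.0,"az":-0.513,"grip":1.0},{"dx":0.067,"dy":-0.04,"dz":0.0,"ax":0.0,"ay":0.0,"az":-0.684,"grip":1.0},{"dx":0.084,"dy":-0.05,"dz":0.0,"ax":0.0,"ay":0.0,"az":-0.855,"grip":1.0},{"dx":0.101,"dy":-0.06,"dz":0.0,"ax":0.0,"ay":0.0,"az":-1.026,"grip":1.0},{"dx":0.118,"dy":-0.069,"dz":0.0,"ax":0.0,"ay":0.0,"az":-1.197,"grip":1.0},{"dx":0.135,"dy":-0.079,"dz":0.0,"ax":0.0,"ay":0.0,"az":-1.368,"grip":1.0},{"dx":0.151,"dy":-0.089,"dz":0.0,"ax":0.0,"ay":0.0,"az":-1.539,"grip":1.0},{"dx":0.168,"dy":-0.099,"dz":0.0,"ax":0.0,"ay":0.0,"az":-1.71,"grip":1.0},{"dx":0.168,"dy":-0.099,"dz":0.0,"ax":0.0,"ay":0.0,"az":-1.71,"grip":1.0}]}}

```text
time_s: 1.58
ee_pos: [461.0, -204.9, 232.9]
ee_rot: [[-0.814, 0.581, -0.0], [0.581, 0.814, 0.0], [0.0, -0.0, -1.0]]
ft_force: [-0.7, -0.5, 0.4]
grip_width: 1.0
grasp_force: 0.0
```

{"op": "carry_out", "data": {"commands": [{"dx":0.0,"dy":0.0,"dz":0.025,"ax":0.0,"ay":0.0,"az":0.0,"grip":1.0},{"dx":0.0,"dy":0.0,"dz":0.05,"ax":0.0,"ay":0.0,"az":0.0,"grip":1.0},{"dx":0.0,"dy":0.0,"dz":0.067,"ax":0.0,"ay":0.0,"az":0.0,"grip":0.3},{"dx":0.0,"dy":0.0,"dz":0.067,"ax":0.0,"ay":0.0,"az":0.0,"grip":-0.3},{"dx":0.0,"dy":0.0,"dz":0.067,"ax":0.0,"ay":0.0,"az":0.0,"grip":-0.35},{"dx":0.0,"dy":0.0,"dz":0.067,"ax":0.0,"ay":0.0,"az":0.0,"grip":-0.35}]}}

```text
time_s: 2.33
ee_pos: [461.5, -206.2, 166.9]
ee_rot: [[-0.814, 0.582, 0.002], [0.582, 0.814, -0.001], [-0.002, 0.0, -1.0]]
ft_force: [1.1, -0.6, 0.6]
grip_width: 0.593
grasp_force: 0.0
```

```bash
python3 - <<'E'
from h import *
import cv2
a=manip.capture("side")[130:280,180:330];b=manip.capture("top")[115:265,160:310]
cv2.imwrite("pics/s2.png",cv2.resize(np.hstack([a,b]),(800,400),interpolation=cv2.INTER_CUBIC)[:,:,::-1])
E
```

```text
(no output)
```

View pics/s2.png

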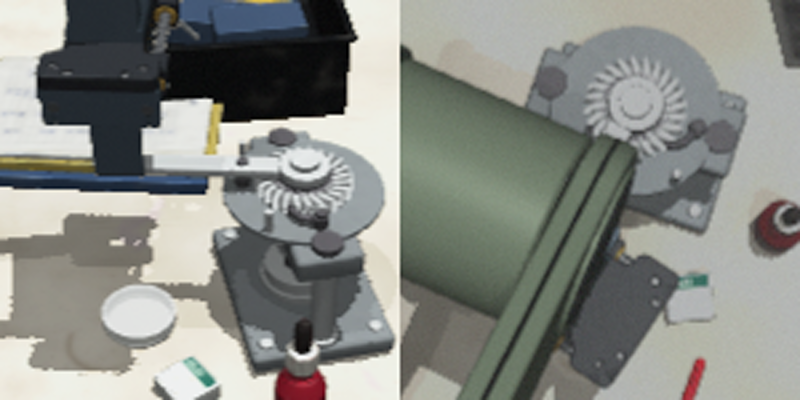

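{"op": "carry_out", "data": {"commands": [{"dx":0.0,"dy":0.0,"dz":0.0,"ax":0.0,"ay":0.0,"az":0.0,"grip":-0.35},{"dx":0.0,"dy":0.0,"dz":0.0,"ax":0.0,"ay":0.0,"az":0.0,"grip":-0.35},{"dx":-0.0015,"dy":-0.0194,"dz":0.0,"ax":0.0,"ay":0.0,"az":-0.15,"grip":-0.35},{"dx":-0.0058,"dy":-0.0384,"dz":0.0,"ax":0.0,"ay":0.0,"az":-0.3,"grip":-0.35},{"dx":-0.0129,"dy":-0.0565,"dz":0.0,"ax":0.0,"ay":0.0,"az":-0.45,"grip":-0.35},{"dx":-0.0227,"dy":-0.0734,"dz":0.0,"ax":0.0,"ay":0.0,"az":-0.6,"grip":-0.35},{"dx":-0.0349,"dy":-0.0886,"dz":0.0,"ax":0.0,"ay":0.0,"az":-0.75,"grip":-0.35},{"dx":-0.0442,"dy":-0.0977,"dz":0.0,"ax":0.0,"ay":0.0,"az":-0.85,"grip":-0.35},{"dx":-0.0442,"dy":-0.0977,"dz":0.0,"ax":0.0,"ay":0.0,"az":-0.85,"grip":-0.35}]}}

```text
time_s: 3.55
ee_pos: [440.3, -311.5, 165.8]
ee_rot: [[-0.974, -0.226, 0.0], [-0.226, 0.974, -0.0], [-0.0, -0.0, -1.0]]
ft_force: [0.9, -0.5, -0.0]
grip_width: 0.323
grasp_force: 0.0
```

```bash
cat >> h.py <<'E'
A=np.array([567.,-280.5])
def st():
    o=manip.get_obs();d=o["ee_pos"][:2]-A;th=np.arctan2(d[1],d[0])%(2*np.pi);F=o["ft_force"][:2]
    r=np.array([np.cos(th),np.sin(th)]);t=np.array([r[1],-r[0]])
    print("th",np.degrees(th).round(1),"lever~",round(.6+np.radians(161)-th,3),"R",np.hypot(*d).round(1),"F resist drive",(-F@t).round(2),"rad",(F@r).round(2),"z",o["ee_pos"][2].round(1),o["grip_width"].round(3),o["time_s"])
E
python3 -c "
from h import *
st();print(manip.get_obs()['ft_force'])"
```

```text
Traceback (most recent call last):
  File "h.py", line 11, in st
    print("th",np.degrees(th).round(1),"lever~",round(.6+np.radians(161)-th,3),"R",np.hypot(*d).round(1),"F resist drive",(-F@t).round(2),"rad",(F@r).round(2),"z",o["ee_pos"][2].round(1),o["grip_width"].round(3),o["time_s"])
                                                                                                                                                                                           ^^^^^^^^^^^^^^^^^^^^^
AttributeError: 'float' object has no attribute 'round'
```

{"op": "carry_out", "data": {"commands": [{"dx":-0.0015,"dy":0.0194,"dz":0.0,"ax":0.0,"ay":0.0,"az":0.15,"grip":-0.35},{"dx":-0.0058,"dy":0.0384,"dz":0.0,"ax":0.0,"ay":0.0,"az":0.3,"grip":-0.35},{"dx":-0.0129,"dy":0.0565,"dz":0.0,"ax":0.0,"ay":0.0,"az":0.45,"grip":-0.35},{"dx":-0.0227,"dy":0.0734,"dz":0.0,"ax":0.0,"ay":0.0,"az":0.6,"grip":-0.35},{"dx":-0.0349,"dy":0.0886,"dz":0.0,"ax":0.0,"ay":0.0,"az":0.75,"grip":-0.35}]}}

```text
time_s: 4.18
ee_pos: [452.9, -215.9, 166.0]
ee_rot: [[-0.865, 0.502, -0.002], [0.502, 0.865, -0.001], [0.001, -0.002, -1.0]]
ft_force: [-1.9, -1.8, 1.1]
grip_width: 0.327
grasp_force: 1.4
```

```bash
sed -i 's/o\["grip_width"\].round(3)/round(o["grip_width"],3)/' h.py
python3 -c "
from h import *
st();print(manip.get_obs()['ft_force'])"
```

```text
th 150.5 lever~ 0.784 R 131.1 F resist drive 2.48 rad 0.82 z 166.0 0.327 4.175
[-1.93429713 -1.75416955  1.13791118]
```

{"op": "carry_out", "data": {"commands": [{"dx":-0.0011,"dy":0.0169,"dz":0.0,"ax":0.0,"ay":0.0,"az":0.13,"grip":-0.35},{"dx":-0.0044,"dy":0.0334,"dz":0.0,"ax":0.0,"ay":0.0,"az":0.26,"grip":-0.35},{"dx":-0.0074,"dy":0.0434,"dz":0.0,"ax":0.0,"ay":0.0,"az":0.34,"grip":-0.35}]}}

```text
time_s: 4.55
ee_pos: [480.8, -181.5, 165.8]
ee_rot: [[-0.65, 0.76, -0.003], [0.76, 0.65, 0.0], [0.002, -0.002, -1.0]]
ft_force: [-2.8, -0.6, 1.9]
grip_width: 0.325
grasp_force: 1.1
```

```bash
python3 -c "
from h import *
st()"
```

```text
th 131.0 lever~ 1.123 R 131.3 F resist drive 2.56 rad 1.38 z 165.8 0.325 4.55
```

{"op": "carry_out", "data": {"commands": [{"dx":-0.0015,"dy":-0.0194,"dz":0.0,"ax":0.0,"ay":0.0,"az":-0.15,"grip":-0.35},{"dx":-0.0058,"dy":-0.0384,"dz":0.0,"ax":0.0,"ay":0.0,"az":-0.3,"grip":-0.35},{"dx":-0.0129,"dy":-0.0565,"dz":0.0,"ax":0.0,"ay":0.0,"az":-0.45,"grip":-0.35},{"dx":-0.0227,"dy":-0.0734,"dz":0.0,"ax":0.0,"ay":0.0,"az":-0.6,"grip":-0.35},{"dx":-0.0349,"dy":-0.0886,"dz":0.0,"ax":0.0,"ay":0.0,"az":-0.75,"grip":-0.35},{"dx":-0.0492,"dy":-0.1018,"dz":0.0,"ax":0.0,"ay":0.0,"az":-0.9,"grip":-0.35},{"dx":-0.0653,"dy":-0.1128,"dz":0.0,"ax":0.0,"ay":0.0,"az":-1.05,"grip":-0.35},{"dx":-0.0734,"dy":-0.117,"dz":0.0,"ax":0.0,"ay":0.0,"az":-1.12,"grip":-0.35},{"dx":-0.0565,"dy":-0.1072,"dz":0.0,"ax":0.0,"ay":0.0,"az":-0.97,"grip":-0.35},{"dx":-0.0413,"dy":-0.0951,"dz":0.0,"ax":0.0,"ay":0.0,"az":-0.82,"grip":-0.35},{"dx":-0.0281,"dy":-0.0807,"dz":0.0,"ax":0.0,"ay":0.0,"az":-0.67,"grip":-0.35},{"dx":-0.0192,"dy":-0.0679,"dz":0.0,"ax":0.0,"ay":0.0,"az":-0.55,"grip":-0.35}]}}

```text
time_s: 6.05
ee_pos: [442.3, -241.4, 166.1]
ee_rot: [[-0.951, 0.309, -0.001], [0.309, 0.951, -0.002], [0.0, -0.003, -1.0]]
ft_force: [-0.7, -4.1, -0.4]
grip_width: 0.324
grasp_force: 2.3
```

```bash
python3 -c "
from h import *
st()"
```

```text
th 162.6 lever~ 0.573 R 130.7 F resist drive 4.13 rad -0.51 z 166.1 0.324 6.05
```

{"op": "carry_out", "data": {"commands": [{"dx":-0.0001,"dy":0.0065,"dz":0.0,"ax":0.0,"ay":0.0,"az":0.05,"grip":-0.35},{"dx":-0.0007,"dy":0.013,"dz":0.0,"ax":0.0,"ay":0.0,"az":0.1,"grip":-0.35}]}}

```text
time_s: 6.3
ee_pos: [446.6, -229.3, 166.1]
ee_rot: [[-0.916, 0.4, -0.002], [0.4, 0.916, -0.002], [0.001, -0.003, -1.0]]
ft_force: [-2.1, -4.1, 2.1]
grip_width: 0.323
grasp_force: 2.1
```

```bash
python3 -c "
from h import *
st()"
```

```text
th 157.0 lever~ 0.67 R 130.8 F resist drive 4.65 rad 0.33 z 166.1 0.323 6.3
```

{"op": "carry_out", "data": {"commands": [{"dx":-0.0001,"dy":0.0065,"dz":0.0,"ax":0.0,"ay":0.0,"az":0.05,"grip":-0.35},{"dx":-0.0007,"dy":0.013,"dz":0.0,"ax":0.0,"ay":0.0,"az":0.1,"grip":-0.35}]}}

```text
time_s: 6.55
ee_pos: [451.9, -218.0, 166.0]
ee_rot: [[-0.872, 0.49, -0.003], [0.49, 0.872, -0.002], [0.002, -0.003, -1.0]]
ft_force: [-4.0, -4.0, 1.1]
grip_width: 0.324
grasp_force: 2.8
```

```bash
python3 -c "
from h import *
st()"
```

```text
th 151.5 lever~ 0.766 R 130.9 F resist drive 5.42 rad 1.65 z 166.0 0.324 6.55
```

{"op": "carry_out", "data": {"commands": [{"dx":-0.0001,"dy":0.0065,"dz":0.0,"ax":0.0,"ay":0.0,"az":0.05,"grip":-0.35},{"dx":-0.0007,"dy":0.013,"dz":0.0,"ax":0.0,"ay":0.0,"az":0.1,"grip":-0.35}]}}

```text
time_s: 6.8
ee_pos: [458.4, -207.1, 166.0]
ee_rot: [[-0.818, 0.575, -0.004], [0.575, 0.818, -0.002], [0.002, -0.004, -1.0]]
ft_force: [-4.8, -5.4, 2.3]
grip_width: 0.325
grasp_force: 3.2
```

```bash
python3 -c "
from h import *
st()"
```

```text
th 145.9 lever~ 0.863 R 131.1 F resist drive 7.13 rad 0.96 z 166.0 0.325 6.8
```

{"op": "carry_out", "data": {"commands": [{"dx":-0.0001,"dy":0.0065,"dz":0.0,"ax":0.0,"ay":0.0,"az":0.05,"grip":-0.35},{"dx":-0.0007,"dy":0.013,"dz":0.0,"ax":0.0,"ay":0.0,"az":0.1,"grip":-0.35}]}}

```text
time_s: 7.05
ee_pos: [466.1, -196.6, 166.0]
ee_rot: [[-0.757, 0.653, -0.005], [0.653, 0.757, -0.002], [0.003, -0.005, -1.0]]
ft_force: [-5.6, -3.5, 3.3]
grip_width: 0.329
grasp_force: 3.4
```

```bash
python3 -c "
from h import *
st()"
```

```text
th 140.3 lever~ 0.962 R 131.3 F resist drive 6.26 rad 2.02 z 166.0 0.329 7.05
```

```bash
python3 -c "
from h import *
for i in range(5): manip.capture('top');st()"
```

```text
th 139.9 lever~ 0.968 R 131.3 F resist drive 5.35 rad 2.94 z 166.0 0.325 7.1
th 140.0 lever~ 0.967 R 131.3 F resist drive 5.43 rad 3.19 z 166.0 0.327 7.15
th 140.0 lever~ 0.967 R 131.3 F resist drive 4.28 rad 2.87 z 165.9 0.323 7.2
th 140.0 lever~ 0.966 R 131.3 F resist drive 5.0 rad 2.1 z 166.0 0.327 7.25
th 140.0 lever~ 0.966 R 131.3 F resist drive 4.06 rad 2.95 z 165.9 0.326 7.3
```

{"op": "carry_out", "data": {"commands": [{"dx":-0.0001,"dy":0.0065,"dz":0.0,"ax":0.0,"ay":0.0,"az":0.05,"grip":-0.35},{"dx":-0.0007,"dy":0.013,"dz":0.0,"ax":0.0,"ay":0.0,"az":0.1,"grip":-0.35}]}}

```text
time_s: 7.55
ee_pos: [474.5, -187.2, 165.9]
ee_rot: [[-0.688, 0.726, -0.006], [0.726, 0.688, -0.002], [0.003, -0.006, -1.0]]
ft_force: [-7.8, -3.9, 2.9]
grip_width: 0.326
grasp_force: 4.0
```

```bash
python3 -c "
from h import *
st()
for i in range(3): manip.capture('top');st()"
```

```text
th 134.8 lever~ 1.058 R 131.4 F resist drive 8.29 rad 2.75 z 165.9 0.326 7.55
th 134.4 lever~ 1.064 R 131.5 F resist drive 6.27 rad 3.26 z 165.9 0.325 7.6
th 134.5 lever~ 1.063 R 131.5 F resist drive 5.37 rad 2.81 z 165.9 0.324 7.65
th 134.5 lever~ 1.063 R 131.5 F resist drive 5.25 rad 2.78 z 165.9 0.326 7.7
```

{"op": "carry_out", "data": {"commands": [{"dx":-0.0001,"dy":0.0052,"dz":0.0,"ax":0.0,"ay":0.0,"az":0.04,"grip":-0.35},{"dx":-0.0004,"dy":0.0104,"dz":0.0,"ax":0.0,"ay":0.0,"az":0.08,"grip":-0.35}]}}

```text
time_s: 7.95
ee_pos: [481.8, -180.3, 165.9]
ee_rot: [[-0.628, 0.778, -0.007], [0.778, 0.628, -0.001], [0.004, -0.007, -1.0]]
ft_force: [-8.2, -3.7, 5.3]
grip_width: 0.325
grasp_force: 4.2
```

```bash
python3 -c "
from h import *
st()
for i in range(3): manip.capture('top');st()"
```

```text
th 130.4 lever~ 1.135 R 131.5 F resist drive 8.59 rad 2.48 z 165.9 0.325 7.95
th 130.1 lever~ 1.14 R 131.6 F resist drive 7.24 rad 3.08 z 165.9 0.326 8.0
th 130.1 lever~ 1.14 R 131.6 F resist drive 6.91 rad 2.36 z 165.9 0.322 8.05
th 130.1 lever~ 1.14 R 131.6 F resist drive 6.27 rad 2.49 z 165.9 0.324 8.1
```

{"op": "carry_out", "data": {"commands": [{"dx":-0.0015,"dy":-0.0194,"dz":0.0,"ax":0.0,"ay":0.0,"az":-0.15,"grip":-0.35},{"dx":-0.0058,"dy":-0.0384,"dz":0.0,"ax":0.0,"ay":0.0,"az":-0.3,"grip":-0.35},{"dx":-0.0129,"dy":-0.0565,"dz":0.0,"ax":0.0,"ay":0.0,"az":-0.45,"grip":-0.35},{"dx":-0.0227,"dy":-0.0734,"dz":0.0,"ax":0.0,"ay":0.0,"az":-0.6,"grip":-0.35},{"dx":-0.0349,"dy":-0.0886,"dz":0.0,"ax":0.0,"ay":0.0,"az":-0.75,"grip":-0.35},{"dx":-0.0492,"dy":-0.1018,"dz":0.0,"ax":0.0,"ay":0.0,"az":-0.9,"grip":-0.35},{"dx":-0.0653,"dy":-0.1128,"dz":0.0,"ax":0.0,"ay":0.0,"az":-1.05,"grip":-0.35},{"dx":-0.0734,"dy":-0.117,"dz":0.0,"ax":0.0,"ay":0.0,"az":-1.12,"grip":-0.35},{"dx":-0.0758,"dy":-0.1181,"dz":0.0,"ax":0.0,"ay":0.0,"az":-1.14,"grip":-0.35}]}}

```text
time_s: 9.22
ee_pos: [440.9, -312.9, 165.8]
ee_rot: [[-0.969, -0.246, -0.001], [-0.246, 0.969, 0.001], [0.0, 0.001, -1.0]]
ft_force: [-0.5, 1.1, 1.0]
grip_width: 0.326
grasp_force: 0.6
```

```bash
python3 -c "
from h import *
st()"
```

```text
th 194.4 lever~ 0.017 R 130.2 F resist drive -1.23 rad 0.2 z 165.8 0.326 9.225
```

{"op": "carry_out", "data": {"commands": [{"dx":-0.0007,"dy":0.013,"dz":0.0,"ax":0.0,"ay":0.0,"az":0.1,"grip":-0.35},{"dx":-0.0026,"dy":0.0258,"dz":0.0,"ax":0.0,"ay":0.0,"az":0.2,"grip":-0.35}]}}

```text
time_s: 9.48
ee_pos: [437.7, -289.0, 166.0]
ee_rot: [[-0.999, -0.046, 0.001], [-0.046, 0.999, -0.005], [-0.001, -0.005, -1.0]]
ft_force: [0.4, -7.2, -3.5]
grip_width: 0.325
grasp_force: 3.5
```

```bash
python3 -c "
from h import *
st()"
```

```text
th 183.8 lever~ 0.203 R 129.6 F resist drive 7.24 rad 0.07 z 166.0 0.325 9.475
```

{"op": "carry_out", "data": {"commands": [{"dx":0.0,"dy":0.0039,"dz":0.0,"ax":0.0,"ay":0.0,"az":0.03,"grip":-0.35},{"dx":-0.0002,"dy":0.0078,"dz":0.0,"ax":0.0,"ay":0.0,"az":0.06,"grip":-0.35}]}}

```text
time_s: 9.72
ee_pos: [437.3, -281.4, 166.0]
ee_rot: [[-1.0, 0.01, 0.001], [0.01, 1.0, -0.005], [-0.001, -0.005, -1.0]]
ft_force: [-0.1, -6.9, -3.3]
grip_width: 0.324
grasp_force: 3.7
```

```bash
python3 -c "
from h import *
st()
for i in range(3): manip.capture('top');st()"
```

```text
th 180.4 lever~ 0.261 R 129.7 F resist drive 6.93 rad 0.12 z 166.0 0.324 9.725
th 180.2 lever~ 0.265 R 129.7 F resist drive 5.93 rad -0.09 z 166.0 0.321 9.775
th 180.2 lever~ 0.265 R 129.7 F resist drive 5.63 rad -0.63 z 166.0 0.327 9.825
th 180.2 lever~ 0.264 R 129.7 F resist drive 5.81 rad -0.03 z 166.0 0.323 9.875
```

{"op": "carry_out", "data": {"commands": [{"dx":0.0,"dy":0.0039,"dz":0.0,"ax":0.0,"ay":0.0,"az":0.03,"grip":-0.35},{"dx":-0.0002,"dy":0.0078,"dz":0.0,"ax":0.0,"ay":0.0,"az":0.06,"grip":-0.35},{"dx":-0.0007,"dy":0.013,"dz":0.0,"ax":0.0,"ay":0.0,"az":0.1,"grip":-0.35}]}}

```text
time_s: 10.25
ee_pos: [437.8, -268.8, 166.0]
ee_rot: [[-0.994, 0.11, -0.0], [0.11, 0.994, -0.005], [-0.0, -0.005, -1.0]]
ft_force: [-1.1, -8.5, -3.0]
grip_width: 0.325
grasp_force: 3.9
```

```bash
python3 -c "
from h import *
st()
for i in range(3): manip.capture('top');st()"
```

```text
th 174.8 lever~ 0.359 R 129.7 F resist drive 8.53 rad 0.36 z 166.0 0.325 10.25
th 174.5 lever~ 0.365 R 129.8 F resist drive 6.74 rad 0.48 z 166.0 0.323 10.3
th 174.5 lever~ 0.364 R 129.8 F resist drive 5.81 rad -0.08 z 166.0 0.325 10.35
th 174.5 lever~ 0.364 R 129.8 F resist drive 5.55 rad 0.68 z 166.0 0.324 10.4
```

{"op": "carry_out", "data": {"commands": [{"dx":0.0,"dy":0.0039,"dz":0.0,"ax":0.0,"ay":0.0,"az":0.03,"grip":-0.35},{"dx":-0.0002,"dy":0.0078,"dz":0.0,"ax":0.0,"ay":0.0,"az":0.06,"grip":-0.35},{"dx":-0.0007,"dy":0.013,"dz":0.0,"ax":0.0,"ay":0.0,"az":0.1,"grip":-0.35}]}}

```text
time_s: 10.78
ee_pos: [439.5, -256.0, 165.9]
ee_rot: [[-0.978, 0.209, -0.001], [0.209, 0.978, -0.005], [0.0, -0.005, -1.0]]
ft_force: [-3.1, -9.4, -2.6]
grip_width: 0.327
grasp_force: 4.4
```

```bash
python3 -c "
from h import *
st()
for i in range(3): manip.capture('top');st()"
```

```text
th 169.1 lever~ 0.458 R 129.9 F resist drive 9.8 rad 1.24 z 165.9 0.327 10.775
th 168.8 lever~ 0.464 R 129.9 F resist drive 6.93 rad 0.39 z 166.0 0.323 10.825
th 168.8 lever~ 0.463 R 130.0 F resist drive 6.58 rad 0.23 z 165.9 0.325 10.875
th 168.8 lever~ 0.463 R 130.0 F resist drive 6.79 rad 1.14 z 166.0 0.324 10.925
```

{"op": "carry_out", "data": {"commands": [{"dx":0.0,"dy":0.0039,"dz":0.0,"ax":0.0,"ay":0.0,"az":0.03,"grip":-0.35},{"dx":-0.0002,"dy":0.0078,"dz":0.0,"ax":0.0,"ay":0.0,"az":0.06,"grip":-0.35},{"dx":-0.0004,"dy":0.0104,"dz":0.0,"ax":0.0,"ay":0.0,"az":0.08,"grip":-0.35}]}}

```text
time_s: 11.3
ee_pos: [441.7, -245.9, 166.0]
ee_rot: [[-0.958, 0.285, -0.002], [0.285, 0.958, -0.005], [0.0, -0.006, -1.0]]
ft_force: [-2.3, -8.6, -2.4]
grip_width: 0.326
grasp_force: 4.8
```

```bash
python3 -c "
from h import *
st()
for i in range(3): manip.capture('top');st()"
```

```text
th 164.6 lever~ 0.538 R 130.0 F resist drive 8.94 rad -0.1 z 166.0 0.326 11.3
th 164.4 lever~ 0.54 R 130.1 F resist drive 9.1 rad 2.18 z 165.9 0.325 11.35
th 164.5 lever~ 0.54 R 130.1 F resist drive 7.82 rad 0.56 z 165.9 0.326 11.4
th 164.5 lever~ 0.54 R 130.1 F resist drive 7.87 rad 1.65 z 165.9 0.322 11.45
```

{"op": "carry_out", "data": {"commands": [{"dx":0.0,"dy":0.0039,"dz":0.0,"ax":0.0,"ay":0.0,"az":0.03,"grip":-0.35},{"dx":-0.0002,"dy":0.0078,"dz":0.0,"ax":0.0,"ay":0.0,"az":0.06,"grip":-0.35}]}}

```text
time_s: 11.7
ee_pos: [443.8, -238.7, 165.9]
ee_rot: [[-0.939, 0.343, -0.003], [0.343, 0.939, -0.005], [0.001, -0.006, -1.0]]
ft_force: [-4.2, -9.8, -1.6]
grip_width: 0.327
grasp_force: 5.1
```

```bash
python3 -c "
from h import *
st()
for i in range(3): manip.capture('top');st()"
```

```text
th 161.2 lever~ 0.596 R 130.1 F resist drive 10.65 rad 0.8 z 165.9 0.327 11.7
th 161.0 lever~ 0.6 R 130.2 F resist drive 8.25 rad 0.93 z 165.9 0.324 11.75
th 161.0 lever~ 0.599 R 130.2 F resist drive 7.55 rad 1.14 z 165.9 0.326 11.8
th 161.0 lever~ 0.599 R 130.2 F resist drive 9.54 rad 0.24 z 165.9 0.323 11.85
```

{"op": "carry_out", "data": {"commands": [{"dx":-0.0007,"dy":-0.013,"dz":0.0,"ax":0.0,"ay":0.0,"az":-0.1,"grip":-0.35},{"dx":-0.0026,"dy":-0.0258,"dz":0.0,"ax":0.0,"ay":0.0,"az":-0.2,"grip":-0.35},{"dx":-0.0058,"dy":-0.0384,"dz":0.0,"ax":0.0,"ay":0.0,"az":-0.3,"grip":-0.35},{"dx":-0.0129,"dy":-0.0565,"dz":0.0,"ax":0.0,"ay":0.0,"az":-0.45,"grip":-0.35},{"dx":-0.0227,"dy":-0.0734,"dz":0.0,"ax":0.0,"ay":0.0,"az":-0.6,"grip":-0.35},{"dx":-0.0249,"dy":-0.0766,"dz":0.0,"ax":0.0,"ay":0.0,"az":-0.63,"grip":-0.35},{"dx":-0.0249,"dy":-0.0766,"dz":0.0,"ax":0.0,"ay":0.0,"az":-0.63,"grip":-0.35}]}}

```text
time_s: 12.72
ee_pos: [441.9, -315.6, 165.9]
ee_rot: [[-0.962, -0.274, -0.001], [-0.274, 0.962, 0.003], [0.0, 0.003, -1.0]]
ft_force: [-0.0, 3.9, 1.2]
grip_width: 0.329
grasp_force: 1.9
```

```bash
python3 -c "
from h import *
st()"
```

```text
th 195.6 lever~ -0.005 R 129.9 F resist drive -3.77 rad -1.05 z 165.9 0.329 12.725
```

{"op": "carry_out", "data": {"commands": [{"dx":0.0,"dy":-0.002,"dz":0.0,"ax":0.0,"ay":0.0,"az":-0.015,"grip":-0.35},{"dx":-0.0001,"dy":-0.004,"dz":0.0,"ax":0.0,"ay":0.0,"az":-0.03,"grip":-0.35}]}}

```text
time_s: 12.98
ee_pos: [442.4, -315.8, 165.6]
ee_rot: [[-0.953, -0.303, -0.003], [-0.303, 0.953, 0.01], [-0.0, 0.011, -1.0]]
ft_force: [-1.2, 16.3, 6.4]
grip_width: 0.329
grasp_force: 8.0
```

```bash
python3 -c "
from h import *
st()"
```

```text
th 195.8 lever~ -0.008 R 129.5 F resist drive -16.02 rad -3.31 z 165.6 0.329 12.975
```

{"op": "carry_out", "data": {"commands": [{"dx":0.0,"dy":0.004,"dz":0.0,"ax":0.0,"ay":0.0,"az":0.03,"grip":-0.35},{"dx":0.0,"dy":0.0075,"dz":0.0,"ax":0.0,"ay":0.0,"az":0.03,"grip":0.0},{"dx":0.0,"dy":0.0075,"dz":0.0,"ax":0.0,"ay":0.0,"az":0.03,"grip":0.4},{"dx":0.0,"dy":0.0075,"dz":0.0,"ax":0.0,"ay":0.0,"az":0.03,"grip":0.4},{"dx":0.0,"dy":0.0075,"dz":0.0,"ax":0.0,"ay":0.0,"az":0.03,"grip":0.4},{"dx":0.0,"dy":0.0075,"dz":-0.025,"ax":0.0,"ay":0.0,"az":0.03,"grip":0.4},{"dx":0.0,"dy":0.0075,"dz":-0.055,"ax":0.0,"ay":0.0,"az":0.03,"grip":0.4},{"dx":0.0,"dy":0.0075,"dz":-0.085,"ax":0.0,"ay":0.0,"az":0.03,"grip":0.4},{"dx":0.05,"dy":0.0075,"dz":-0.11,"ax":0.0,"ay":0.0,"az":0.03,"grip":0.4},{"dx":0.1,"dy":0.0075,"dz":-0.12,"ax":0.0,"ay":0.0,"az":0.03,"grip":0.4},{"dx":0.1,"dy":0.0075,"dz":-0.12,"ax":0.0,"ay":0.0,"az":0.03,"grip":0.4}]}}

```text
time_s: 14.35
ee_pos: [359.8, -328.0, 286.5]
ee_rot: [[-0.969, -0.246, -0.016], [-0.245, 0.969, -0.022], [0.021, -0.017, -1.0]]
ft_force: [1.3, -0.8, -0.2]
grip_width: 0.698
grasp_force: 0.0
```

```bash
python3 - <<'E'
from h import *
import cv2
a=manip.capture("side")[130:280,180:330];b=manip.capture("top")[115:265,160:310]
cv2.imwrite("pics/s3.png",cv2.resize(np.hstack([a,b]),(800,400),interpolation=cv2.INTER_CUBIC)[:,:,::-1]);st()
E
```

```text
th 193.0 lever~ 0.042 R 211.1 F resist drive -0.71 rad -0.87 z 285.2 0.703 14.45
```

View pics/s3.png

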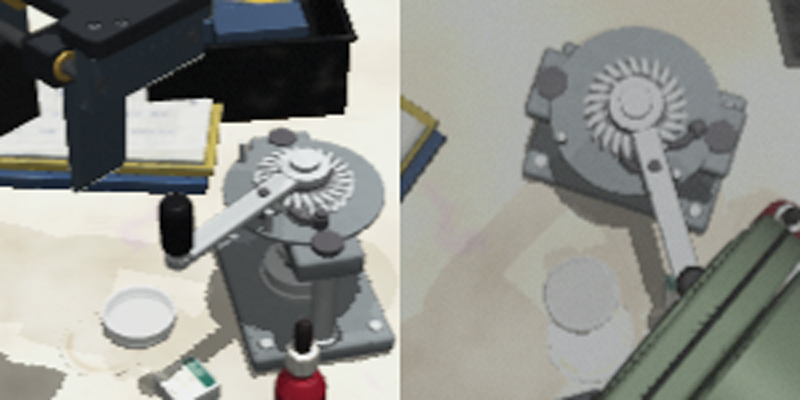

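The side view shows the lever free, with its grip at crop (177,225). The dish, box and bottle stand where they were. I'll check the lever angle from the pixels.

```bash
python3 - <<'E'
from h import *
g=pos("side",180+177/2.667,130+226/2.667,162);print(g,np.degrees(np.arctan2(g[1]-A[1],g[0]-A[0]))%360)
f=lambda x,y:pos("top",160+(x-400)/2.667,115+y/2.667,136)
d=f(682,265)-f(655,165);print(np.degrees(np.arctan2(d[1],d[0]))%360)
E
```

```text
[ 440.2 -316.9  162. ] 196.01698575893585
193.11799252610587
```

```bash
python3 -c "
from bench import manip
print(manip.close_job())"
```

```text
the job is handed in; nothing more can be done
None
```

I drove the press until the grip took about 10.5 N to move on, swung the lever back to its anticlockwise stop and let go. The dish, box and bottle look undisturbed in the last pictures. The job is handed in at about 14.5 s, but no verdict came back, and I did not measure the tightness after the return swing.

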